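Fit the drip grille into its clip-in tray

ROBOT

A 6-joint arm with a two-finger parallel gripper is mounted at the origin on the work surface. World frame = base frame: x ahead of the robot, y to its left, z up, the work surface at z = 0. Lengths are in m, angles in rad, forces in N, time in s.
With the tool pointing down it reaches from about 0.275 to 0.875 m from the base axis. Payload 12.5 kg.
Tool frame: the origin (TCP) lies at the very end of the fingers, on their centre line; the grasp point (between the pads) lies arm.pinch_z behind it (arm.pinch_z is the distance from the TCP to the grasp point, in m); z points along the fingers, y is the line along which they close (so a half turn about z gives the same grasp; the last joint's range is limited). The gripper opens to 85 mm and grips with 20 to 120 N. Pads are 22 mm wide; open, the fingers measure 114 mm over their backs; the gripper's body (76 mm by 85 mm) begins 54 mm behind the grasp point. The pads swing forward as they close: fully open they stand 13 mm farther back than shut.
Start: joints at [1.068, 0.351, 1.652, -0, 1.139, -0.085], TCP at [0.223, 0.503, 0.231] pointing down, gripper open.
Joint ranges: [-2.75, 2.75], [-0.79, 2.1], [0.01, 2.65], [-1.57, 4.71], [0.07, 3.14], [-2.87, 2.87]. Speed limits (rad/s): [2.22, 2.22, 2.79, 3.14, 3.14, 3.14].

INTERFACE

Orientations are given as a rotation vector (axis times angle).
In Python, from plant import arm gives the robot as it stands.
- The arm moves only by the shell command python3 -m inch 'ROWS' [FORCE]. ROWS is JSON, a list of rows, each a list of 7 numbers: the shift along the tool's x, y, z in mm, then the turn, a rotation vector about the tool's x, y, z in degrees, then the opening in per cent of the stroke, from 0 (shut) to 100 (fully open). In form: [[tx, ty, tz, ax, ay, az, fingers], ...]. A call has 1 to 10 rows; each row is the pose to reach, as a shift and turn from the pose commanded when the call began, along the tool's axes at that moment; what a row does not reach only later rows make up. A row lasts 1/8 s, in which the tool goes at most 62.5 mm and 10.7 degrees, less where a joint would pass 70% of its speed; a pose out of reach is approached as far as the arm can. A call with a gripper value outside its range is refused whole. The fingers move at their own pace and stop on an object; FORCE is the grip in N (left out, the last holds). Time passes only in rows, so rows that repeat a pose let the fingers close. It gives the time, the measured TCP pose, the force, the opening and the grip force at its end, in the units of the state.
- arm.get_state(): the state, without advancing time (a new reading comes with each control period).
- arm.get_image(name): name is "scene" or "top"; returns a dict with "frame" (480x640x3 uint8, red, green, blue), "z_map" (480x640 float32, m along the optical axis (not along the pixel's ray), 0 where there is no reading), "vertical_fov" (degrees; the focal length in pixels is half the picture's height over the tangent of half this angle, whatever the lens; pixels are square), "cx", "cy" (the principal point, pixels), "rvec" (rotation vector, rad) and "tvec" (3), from world to camera coordinates, as OpenCV has them. Camera axes: x right, y down, z forward; pixel columns grow to the right and rows downward; lengths in m; the calibration is good to about 2 mm. A picture is of the moment at which its call begins.
- arm.sign_off(): hands the job in; it is judged then, once.
The state is a dict: "time_s": time; "joint_pos": joint angles; "joint_velocities": joint speeds; "effort": joint torques, N m; "ee_pos": TCP position; "ee_rot": TCP orientation; "wrist_force": force on the tool from outside, world axes, zero at the start; "wrist_torque": the same for the moment, N m; "width": finger opening in m; "grip_force": force on a finger pad.
Only numpy, scipy, OpenCV 4.12 (cv2) and the standard library are available. Lean on these libraries where they do the work, as an engineer would, in place of code of your own. Each camera call takes 0.05 s, during which the arm holds its last target. There are 200 camera calls.

TASK

Put the loose steel drip grille back in the grey drip tray: lay it on the rails at the open end and slide its two ears into the slots until both copper spring clips have snapped down behind them and it sits flat and square, then let go. Push firmly but gently, feeling for the end stop, so that nothing is bent, and leave the other things on the counter where they are.

Things in the scene. Friction and masses are not known exactly. Their poses are not given: they have to be found in the camera images.
- tray: grey drip tray with black basin, screwed down; 172 mm wide (y), 46 high. +x = way the grille slides in; the open end, -x, faces the robot. Origin on the counter, under the grille's nominal home. Left/right: flat rails the grille lies and slides on, tops 20 mm up, x -100 to +62, 50 to 82 mm off the middle line. Grille and tray bend if forced together with over 45 N
- tray_front (a point): point on the tray's middle line at rail height, at the tray's x -85 mm, same axes: lay the grille flat on the rails with its centre here (its ears are then between the flared walls, clear of the clips), then slide it along +x, in light contact with the rails (pressed hard it sticks). It cannot be put in from above
- slot_left (a point): bottom of the slot mouth on the tray's +y side: tray x -50, y +69 mm, at rail height. Slot wall: inner face 76 mm off the middle line, from here inward, top 46 mm up; outside the mouth it flares out 8 mm to x -83 mm (top 36 mm up). Further in, a fixed lip covers the ear: x -5 to +25 mm, 30.5 to 36.5 mm up, over 63 mm off the middle line
- slot_right (a point): the same point of the mirrored slot on the tray's -y side
- tray_end (a point): nominal middle of the end stop's face, tray x +52.5 mm, 24 mm up, fixed to the tray. End stop, black spring bumper before it and both clips sit on a hand-set aluminium carriage, up to 10 mm further in or out (not measured: feel for it). The bumper meets the grille's edge 7.5 mm before the stop and pushes back with 2 to 6 N; after release it holds the ears against the snapped clips
- clip_left (a joint): copper wire spring clip over the slot on the tray's +y side (nominally tray x -55 to -15 mm, 63 to 75 mm off the middle line): a pawl hinged at the mouth (rad). 0 = down: empty, or snapped behind an ear; about 0.11 while riding on an ear. The clips and friction drag with 4 to 8 N in all, 8 to 12 N with the bumper; the clips snap behind the ears 1 to 2 mm before the solid stop
- clip_right (a joint): the same clip on the tray's -y side
- grille_grip (a point): centre of the red upright grip lug on the loose steel drip grille, 30 mm above the grille's underside, 22 above its top face. Lug: 12 mm (grille's x) by 44 (y), 44 high. Plate: 100 (x) by 120 (y), 8 thick; an 8 mm thick ear in the middle of each y side, 30 long (x), reaches 74 mm from the centre. Same after half a turn. 0.2 to 0.4 kg. Home: 50 mm above the tray's origin within 10 mm along x, axes parallel
- mug: white ceramic mug, 80 mm across, 95 mm high; origin at the centre of its underside; a bystander, to be left where it is
- cup_stack: stack of upturned brown paper cups, 80 mm across, 130 mm high; origin at the centre of its underside; a bystander, to be left where it is
- lids: low stack of white plastic lids, 60 mm across, 28 mm high; origin at the centre of its underside; a bystander, to be left where it is
- syrup: amber syrup bottle, 64 mm across, 190 mm high; origin at the centre of its underside; a bystander, to be left where it is
- straw_box: yellow straw box, 70 x 100 mm, 150 mm high; origin at the centre of its underside; a bystander, to be left where it is
- sugar: glass sugar jar with a steel cap, 66 mm across, 100 mm high; origin at the centre of its underside; a bystander, to be left where it is
- napkins: pile of paper napkins, 110 x 110 mm, 45 mm high; origin at the centre of its underside; a bystander, to be left where it is
There are look-alikes about, which are no part of the job. Leave any blue look-alike of the part that bears grille_grip alone. Of the things that look like the tray, take the one that is farthest from the robot's base at the start.

How it is judged:
By the outcome, as a careful person would: the job done as asked, in the order asked, and still so for the second after the job is handed in, with the robot touching nothing.
It also fails if it takes over 72 s, if anything falls off the work surface, if the arm or the gripper's body presses on something with over 40 N, if the wrist force passes 120 N, or if a joint passes its speed limit or range.

## Working session

There is one attempt and no reset: what is moved stays moved. The work goes in short steps, Python scripts to look and compute and a shell command to move; the robot and the scene stay as the last step left them, time stands still between calls to the robot, and variables do not carry over. Pictures are saved under pics/ and viewed, at most 10 in all, crops included, and the job is handed in when it is done.

```bash
mkdir -p pics
cat > h.py <<'E'
import numpy as np, cv2
from plant import arm
def shot(n):
    d=arm.get_image(n); d['R']=cv2.Rodrigues(np.array(d['rvec'],float))[0]; d['t']=np.array(d['tvec'],float).ravel()
    d['f']=240/np.tan(np.radians(d['vertical_fov'])/2); return d
def cloud(d):
    z=d['z_map']; v,u=np.mgrid[0:480,0:640]
    c=np.stack([(u-d['cx'])/d['f']*z,(v-d['cy'])/d['f']*z,z],-1)
    w=(c-d['t'])@d['R']; w[z==0]=np.nan; return w
def ray(d,u,v,h):
    r=np.array([(u-d['cx'])/d['f'],(v-d['cy'])/d['f'],1])@d['R']; o=-d['t']@d['R']
    return o+r*(h-o[2])/r[2]
def save(d,p): cv2.imwrite(p,d['frame'][...,::-1])
E
python3 - <<'E'
from h import *
for n in('scene','top'):
    d=shot(n); save(d,f'pics/{n}0.png'); np.savez(f'{n}0.npz',**{k:v for k,v in d.items()})
    print(n,d['f'],d['cx'],d['cy'],-d['t']@d['R'],d['R'].round(2).tolist())
s=arm.get_state(); print(s['ee_pos'],s['ee_rot'],s['width'],arm.pinch_z)
E
```

```text
scene 597.694504213135 319.74286687820097 233.9569176320416 [ 1.3837079  -0.25099728  1.32061088] [[0.31, 0.95, -0.0], [0.77, -0.25, -0.58], [-0.55, 0.18, -0.81]]
top 471.0411346923755 312.94152471987354 236.94771827860805 [0.40513923 0.01535153 1.17223546] [[0.0, -1.0, 0.0], [-0.99, -0.0, -0.11], [0.11, -0.0, -0.99]]
[0.22301447 0.50244216 0.2308257 ] [-6.51489147e-01 -3.07301925e+00  1.53882104e-03] 0.08541625712230512 0.0187
```

View pics/scene0.png

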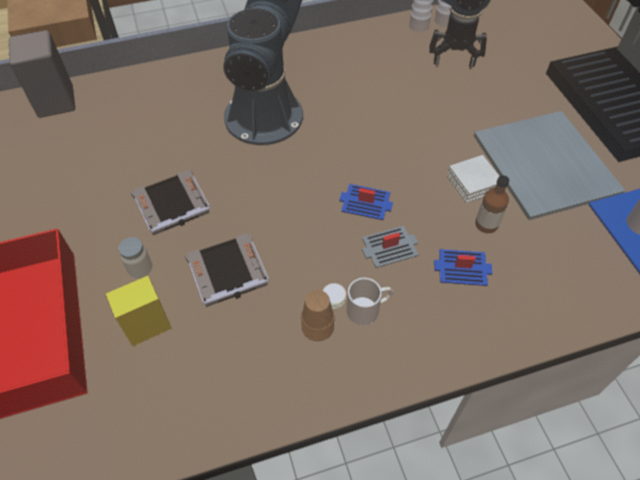

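View pics/top0.png

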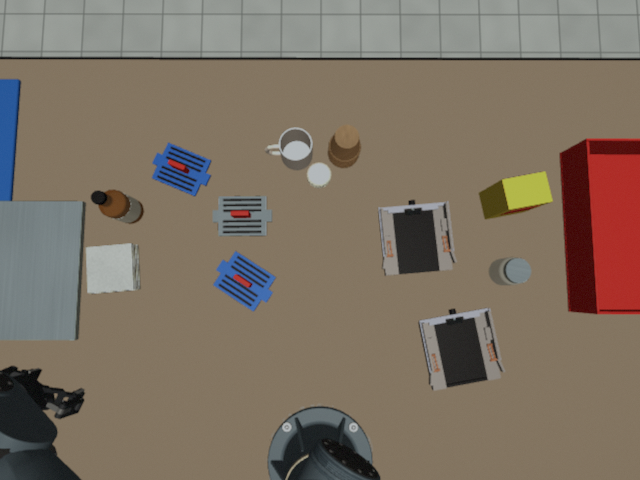

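The scene view and top view show three grilles. In the top view they are steel at (242,215) and blue look-alikes at (182,169) and (245,281). There are two trays, at (416,240) (farther from the base at about (320,455)) and (460,348) (nearer). I choose the steel grille and the tray at (416,240), and will check both in one crop.

Run:
```python
from h import *
d=dict(np.load('top0.npz')); w=cloud(d); f=d['frame']
c=f[170:300,195:475]; cv2.imwrite('pics/crop1.png',cv2.resize(c[...,::-1],None,fx=2.85,fy=2.85,interpolation=cv2.INTER_CUBIC))
hsv=cv2.cvtColor(f,cv2.COLOR_RGB2HSV)
def rect(p): 
    (cx,cy),(a,b),t=cv2.minAreaRect(p[:,:2].astype(np.float32)); return np.round([cx,cy,a,b,t],4)
box=lambda u0,v0,u1,v1:(np.arange(640)>=u0)[None]*(np.arange(640)<u1)[None]*((np.arange(480)>=v0)&(np.arange(480)<v1))[:,None]
g=box(205,185,280,245)
red=g&((hsv[...,0]<8)|(hsv[...,0]>172))&(hsv[...,1]>150)
p=w[red]; print('red',red.sum(),np.nanpercentile(p[:,2],[5,50,95]))
ys,xs=np.nonzero(red)
# lug top via ray at z=.052? print both
print('lug red rect',rect(p[p[:,2]>np.nanmax(p[:,2])-.008]), np.nanmax(p[:,2]))
q=w[g&(w[...,2]>.004)&(w[...,2]<.02)]; print('plate',len(q),rect(q),np.nanmedian(q[:,2]))
t=box(370,190,465,285); 
for lo,hi in((.004,.015),(.015,.026),(.026,.034),(.034,.05)):
    q=w[t&(w[...,2]>lo)&(w[...,2]<hi)]; print(lo,len(q),rect(q))
cop=t&(hsv[...,0]>4)&(hsv[...,0]<16)&(hsv[...,1]>130)&(hsv[...,2]>120)
n,l,s,cc=cv2.connectedComponentsWithStats(cop.astype(np.uint8))
for i in range(1,n):
    if s[i,4]>8: print('cop',s[i],cc[i],np.nanmedian(w[l==i],0))
```

```text
red 137 [0.01361078 0.0504512  0.05526362]
lug red rect [0.5864 0.1921 0.0109 0.0406 0.2378] 0.057860515010514715
plate 2041 [0.5885 0.1938 0.1497 0.1881 0.1526] 0.00854027943421095
0.004 2625 [ 0.5336 -0.2453  0.2367  0.2391 89.2477]
0.015 1247 [ 0.5316 -0.2311  0.173   0.1728  5.1396]
0.026 527 [ 0.5405 -0.2332  0.1659  0.1779  6.7374]
0.034 676 [ 0.5371 -0.2343  0.1479  0.18    4.9802]
```

View pics/crop1.png

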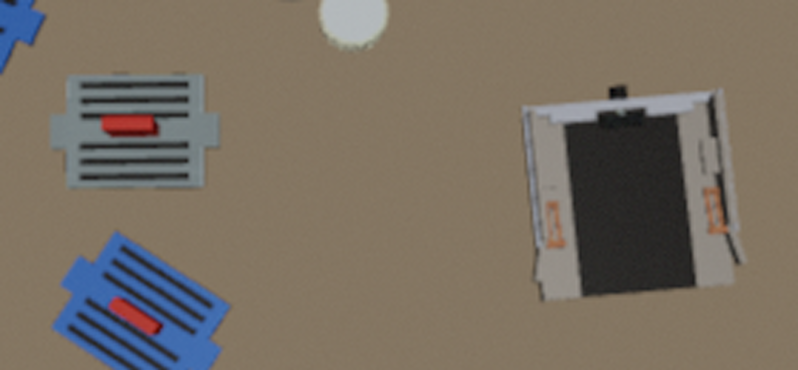

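The crop shows the steel grille with its red lug at crop (130,125), lying square to the picture. The far tray has its open end towards the robot, basin corners at crop (565,122), (678,113), (697,287) and (582,296), and copper clips at (553,225) and (714,210). The choice is confirmed. Next I refine with colour contours.

Run:
```python
from h import *
d=dict(np.load('top0.npz')); f=d['frame']; hsv=cv2.cvtColor(f,cv2.COLOR_RGB2HSV)
def R(pts,h): return np.array([ray(d,u,v,h)[:2] for u,v in pts])
print('hsv',hsv[200,235],hsv[205,225],hsv[250,235],hsv[240,416],hsv[250,387],hsv[245,388])
# grille plate: low-saturation + red, largest component
m=np.zeros((480,640),np.uint8); m[185:248,205:282]=(hsv[185:248,205:282,1]<60)|(hsv[185:248,205:282,1]>150)
m=cv2.morphologyEx(m,cv2.MORPH_CLOSE,np.ones((5,5),np.uint8))
c=max(cv2.findContours(m,cv2.RETR_EXTERNAL,cv2.CHAIN_APPROX_NONE)[0],key=cv2.contourArea)[:,0]
w=R(c,.008); r=cv2.minAreaRect(w.astype(np.float32)); print('grille rect',r)
# yaw by front/back edges lines
for lab,sel in(('far',w[:,0]>r[0][0]+.04),('near',w[:,0]<r[0][0]-.04)):
    vx,vy,x0,y0=cv2.fitLine(w[sel].astype(np.float32),cv2.DIST_HUBER,0,.01,.01).ravel(); print(lab,np.degrees(np.arctan2(-vx*np.sign(vy),abs(vy))),x0,y0)
red=np.zeros((480,640),np.uint8); red[200:225,225:260]=((hsv[...,0]<8)|(hsv[...,0]>172))[200:225,225:260]&(hsv[200:225,225:260,1]>150)&(hsv[200:225,225:260,2]>0)
v,u=np.nonzero(red); print('red px',u.min(),u.max(),v.min(),v.max(), [ (vv,f[vv,242].tolist()) for vv in range(207,221)])
# basin
b=np.zeros((480,640),np.uint8); b[190:285,375:460]=hsv[190:285,375:460,2]<60
b=cv2.morphologyEx(b,cv2.MORPH_OPEN,np.ones((7,7),np.uint8))
c=max(cv2.findContours(b,cv2.RETR_EXTERNAL,cv2.CHAIN_APPROX_NONE)[0],key=cv2.contourArea)[:,0]
L,Rr=[],[]
for v in range(218,270,1):
    us=c[c[:,1]==v][:,0]; L.append((us.min()-.5,v)); Rr.append((us.max()+.5,v))
ln=[]
for P in(L,Rr):
    w=R(P,.02); vx,vy,x0,y0=cv2.fitLine(w.astype(np.float32),cv2.DIST_HUBER,0,.01,.01).ravel(); 
    if vx<0: vx,vy=-vx,-vy
    print('edge yaw',np.degrees(np.arctan2(vy,vx)),x0,y0); ln.append((vx,vy,x0,y0))
vx,vy=np.mean(ln,0)[:2]; print('width',-vy*(ln[0][2]-ln[1][2])+vx*(ln[0][3]-ln[1][3]))
w=R(c,.02); s=w@np.array([vx,vy]); print('basin span along x',np.percentile(s,[1,99]))
wn=w[s<s.min()+.004]; print('front edge',wn.mean(0))
```

```text
hsv [30  5 48] [ 0 21 37] [ 17  66 124] [10 19 41] [ 11  64 151] [ 14  42 145]
grille rect ((0.5845575332641602, 0.19244736433029175), (0.10285373777151108, 0.15014587342739105), 1.6100411415100098)
far 0.15483788 0.63440216 0.20931742
near 1.739387 0.53444934 0.19236216
red px 231 249 210 217 [(207, [121, 132, 133]), (208, [112, 122, 124]), (209, [76, 82, 81]), (210, [111, 36, 33]), (211, [162, 47, 40]), (212, [176, 54, 49]), (213, [175, 58, 51]), (214, [174, 57, 49]), (215, [136, 38, 32]), (216, [77, 15, 14]), (217, [88, 36, 34]), (218, [109, 107, 109]), (219, [102, 111, 112]), (220, [63, 66, 65])]
edge yaw 5.170447 0.51472604 -0.18899985
edge yaw 4.9888115 0.50163484 -0.2868591
width 0.0963157
basin span along x [0.42289171 0.57639606]
front edge [ 0.44730495 -0.24275498]
```

```bash
cat >> h.py <<'E'
from scipy.spatial.transform import Rotation as Ro
def goal(p,yaw):
    """tool-frame shift(mm)/turn(deg) to TCP p, tool down, tool y along heading yaw(deg) (mod 180)"""
    s=arm.get_state(); R0=Ro.from_rotvec(s['ee_rot'])
    best=[]
    for k in(0,180):
        a=np.radians(yaw+k); y=np.array([np.cos(a),np.sin(a),0]); z=np.array([0,0,-1.]); x=np.cross(y,z)
        rv=(R0.inv()*Ro.from_matrix(np.c_[x,y,z])).as_rotvec(degrees=True); best.append(rv)
    best.sort(key=np.linalg.norm)
    print('t',s['time_s'],'pos',s['ee_pos'].round(4),'shift',(R0.inv().apply(np.array(p)-s['ee_pos'])*1e3).round(1),'turn',best[0].round(1),'alt',best[1].round(1),'j6',round(s['joint_pos'][5],2),'F',np.round(s['wrist_force'],1))
E
python3 - <<'E'
from h import *
print(Ro.from_rotvec(arm.get_state()['ee_rot']).as_matrix().round(3))
goal([.585,.192,.15],1)
E
```

```text
[[-0.914  0.406 -0.   ]
 [ 0.406  0.914 -0.001]
 [ 0.    -0.001 -1.   ]]
t 0.1 pos [0.223  0.5024 0.2308] shift [-456.8 -136.8   80.9] turn [-0.1  0.  65.1] alt [-0.000e+00 -1.000e-01 -1.149e+02] j6 -0.08 F [-0.   0.  -0.1]
```

```bash
python3 -m inch '[[-457,-137,60,0,0,65,100],[-457,-137,60,0,0,65,100],[-457,-137,60,0,0,65,100],[-457,-137,60,0,0,65,100],[-457,-137,60,0,0,65,100],[-457,-137,60,0,0,65,100],[-457,-137,60,0,0,65,100],[-457,-137,60,0,0,65,100],[-457,-137,60,0,0,65,100],[-457,-137,60,0,0,65,100]]' 30
python3 - <<'E'
from h import *
d=shot('top'); save(d,'pics/t1.png')
goal([.585,.192,.0113],1)
E
```

```text
time_s: 1.35
ee_pos: [0.5847, 0.1923, 0.171]
ee_rot: [-2.2, -2.241, 0.001]
wrist_force: [-0.6, 0.7, 0.5]
width: 0.0854
grip_force: 0.0
t 1.4 pos [0.5845 0.1927 0.1712] shift [ -0.7   0.6 159.9] turn [-0.  -0.   0.1] alt [ 0.000e+00 -1.000e-01 -1.799e+02] j6 0.22 F [-0.8  0.3  0.9]
```

```bash
python3 -m inch '[[0,0,60,0,0,0,100],[0,0,120,0,0,0,100],[0,0,145,0,0,0,100],[0,0,158,0,0,0,100],[0,0,158,0,0,0,100],[0,0,158,0,0,0,0],[0,0,158,0,0,0,0],[0,0,158,0,0,0,0],[0,0,158,0,0,0,0],[0,0,158,0,0,0,0]]' 40
```

```text
time_s: 2.65
ee_pos: [0.5854, 0.1921, 0.0136]
ee_rot: [2.201, 2.242, 0.001]
wrist_force: [-1.5, 0.7, 3.3]
width: 0.0118
grip_force: 40.5
```

```bash
python3 -m inch '[[0,0,0,0,0,0,0],[0,0,0,0,0,0,0],[0,0,0,0,0,0,0],[0,0,0,0,0,0,0]]' 60
```

```text
time_s: 3.15
ee_pos: [0.5855, 0.1921, 0.0137]
ee_rot: [2.201, 2.242, 0.001]
wrist_force: [-1.1, -0.2, 6.0]
width: 0.0112
grip_force: 59.0
```

```bash
python3 -m inch '[[0,0,-20,0,0,0,0],[0,0,-60,0,0,0,0],[0,0,-90,0,0,0,0],[0,0,-90,0,0,0,0]]'
python3 - <<'E'
from h import *
goal([.460,-.2441,.10],5.1)
E
```

```text
time_s: 3.65
ee_pos: [0.5863, 0.1924, 0.1059]
ee_rot: [2.199, 2.24, 0.006]
wrist_force: [-0.2, 0.5, -4.2]
width: 0.0111
grip_force: 59.1
t 3.65 pos [0.5863 0.1924 0.1059] shift [-434.1 -134.5    4.9] turn [ 0.2 -0.  -4. ] alt [-1.00e-01 -4.00e-01  1.76e+02] j6 0.22 F [-0.2  0.5 -4.2]
```

```bash
python3 -m inch '[[-40,-12,5,0,0,-1,0],[-90,-28,5,0,0,-2,0],[-140,-44,5,0,0,-3,0],[-190,-60,5,0,0,-4,0],[-240,-76,5,0,0,-4,0],[-290,-92,5,0,0,-4,0],[-340,-108,5,0,0,-4,0],[-390,-122,5,0,0,-4,0],[-425,-133,5,0,0,-4,0],[-434,-134,5,0,0,-4,0]]'; python3 -m inch '[[0,0,0,0,0,0,0],[0,0,0,0,0,0,0]]'
python3 - <<'E'
from h import *
d=shot('top'); np.savez('top2.npz',**d); e=shot('scene'); save(e,'pics/s2.png')
goal([.460,-.2441,.10],5.1)
a=cv2.resize(d['frame'][200:310,360:470],(440,440),interpolation=cv2.INTER_CUBIC)
b=cv2.resize(e['frame'][215:315,165:275],(360,327),interpolation=cv2.INTER_CUBIC); b=np.vstack([b,np.zeros((113,360,3),np.uint8)])
cv2.imwrite('pics/c2.png',np.hstack([a,b])[...,::-1])
E
```

```text
time_s: 4.9
ee_pos: [0.4581, -0.2457, 0.0972]
ee_rot: [-2.123, -2.313, 0.001]
wrist_force: [-0.1, 1.0, -3.6]
width: 0.0113
grip_force: 59.2
time_s: 5.15
ee_pos: [0.4593, -0.2432, 0.0979]
ee_rot: [-2.119, -2.318, 0.0]
wrist_force: [-0.3, -0.3, -4.2]
width: 0.0113
grip_force: 59.2
t 5.25 pos [ 0.4595 -0.2434  0.0981] shift [-0.8  0.5 -1.9] turn [-0. -0.  0.] alt [   0.   -0. -180.] j6 -0.67 F [ 0.9  0.2 -2.8]
```

View pics/c2.png

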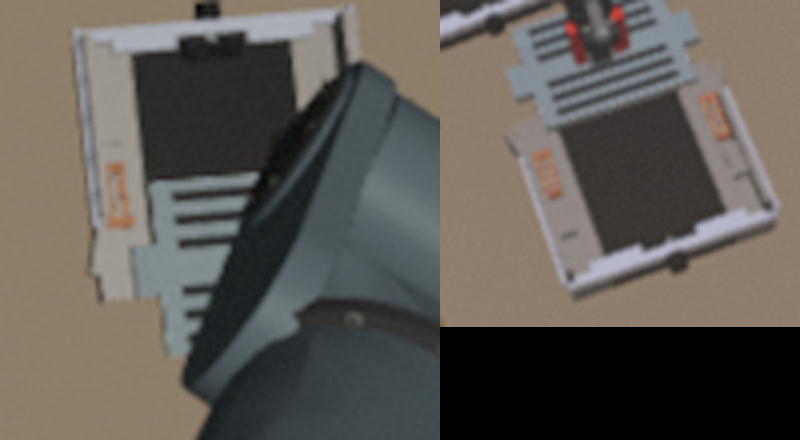

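The top crop (left) shows the held plate over the tray's open end, with the +y ear at (145,265) and the clip at (115,195). The arm hides the other half. The scene crop (right) shows the whole grille, with ear tips at (510,80) and (697,30) and clips at (548,172) and (713,115). It looks along the tray's middle line, so I measure lateral alignment there.

Run:
```python
from h import *
e=shot('scene'); f=cv2.cvtColor(e['frame'],cv2.COLOR_RGB2BGR).astype(np.uint8); 
hsv=cv2.cvtColor(e['frame'],cv2.COLOR_RGB2HSV); s=arm.get_state(); print(s['ee_pos'])
R=lambda P,h:np.array([ray(e,u,v,h)[:2] for u,v in P])
u5=np.radians(5.1); X=np.array([np.cos(u5),np.sin(u5)]); Y=np.array([-X[1],X[0]])
def line(w):
    vx,vy,x0,y0=cv2.fitLine(w.astype(np.float32),cv2.DIST_HUBER,0,.01,.01).ravel(); 
    if vx<0: vx,vy=-vx,-vy
    return np.degrees(np.arctan2(vy,vx)),np.array([x0,y0])
def mask(m,k=5):
    m=cv2.morphologyEx(m.astype(np.uint8),cv2.MORPH_OPEN,np.ones((k,k),np.uint8)); 
    return max(cv2.findContours(m,cv2.RETR_EXTERNAL,cv2.CHAIN_APPROX_NONE)[0],key=cv2.contourArea)[:,0]
d0=dict(np.load('scene0.npz')); 
h0=cv2.cvtColor(d0['frame'],cv2.COLOR_RGB2HSV)
roi=np.zeros((480,640),bool); roi[230:300,195:265]=1
c=mask(roi&(h0[...,2]<60)); print('basin px box',c.min(0),c.max(0))
w=R(c,.02); n=w@Y; sx=w@X
print('n range',np.percentile(n,[2,98]))
out=[]
for lab,sel in(('+y',n>np.median(n)),('-y',n<np.median(n))):
    # extreme n per s-bin
    bins=np.arange(.455,.55,.004); pts=[]
    for b in bins:
        q=w[(sx>=b)&(sx<b+.004)&sel]
        if len(q): pts.append(q[np.argmax(np.abs(q@Y-np.median(n)))])
    a,p=line(np.array(pts)); print(lab,'yaw',a,'n',np.median(np.array(pts)@Y)); out.append(np.median(np.array(pts)@Y))
print('mid n',np.mean(out),'width',out[0]-out[1])
# plate: bluish grey
roi=np.zeros((480,640),bool); roi[210:258,180:262]=1
g=roi&(hsv[...,0]>75)&(hsv[...,0]<115)&(hsv[...,1]>25)
m=cv2.morphologyEx(g.astype(np.uint8),cv2.MORPH_CLOSE,np.ones((5,5),np.uint8))
c=mask(m,3); w=R(c,s['ee_pos'][2]-.0056); n=w@Y; print('plate n',n.min(),n.max(),'mid',(n.min()+n.max())/2,'s',(w@X).min(),(w@X).max(),'tcp n,s',s['ee_pos'][:2]@Y,s['ee_pos'][:2]@X)
```

```text
[ 0.45950902 -0.24349274  0.09819751]
basin px box [203 244] [242 288]
n range [-0.32370607 -0.24212322]
+y yaw 7.2262306 n -0.24889724206726127
-y yaw 6.890495 n -0.3218815447434636
mid n -0.2853893934053624 width 0.07298430267620232
plate n -0.3492261419106253 -0.2069982936826162 mid -0.27811221779662076 s 0.3891416835793103 0.48265962052737604 tcp n,s -0.2833764981182169 0.436044741375895
```

Run:
```python
from h import *
d0=dict(np.load('scene0.npz')); e=shot('scene'); s=arm.get_state()
u5=np.radians(5.1); X=np.array([np.cos(u5),np.sin(u5)]); Y=np.array([-X[1],X[0]])
def prof(d,A,B,z,ns,ch=slice(0,3)):
    # mean profile over s in A, along n
    g=d['frame'].astype(np.float32); P=[]
    for sv in A:
        w=np.array([np.r_[sv*X+n*Y,z] for n in ns]); c=w@d['R'].T+d['t']
        u=(c[:,0]/c[:,2]*d['f']+d['cx']).astype(np.float32); v=(c[:,1]/c[:,2]*d['f']+d['cy']).astype(np.float32)
        P.append(cv2.remap(g,u[None],v[None],cv2.INTER_LINEAR)[0])
    return np.mean(P,0)
ns=np.arange(-.385,-.185,.001)
for lab,d in(('scene',d0),('top',dict(np.load('top0.npz')))):
    p=prof(d,np.arange(.47,.55,.004),0,.02,ns).mean(1)
    gr=np.gradient(cv2.GaussianBlur(p[None],(5,1),0)[0] if 0 else p)
    k=np.argsort(-abs(gr))[:10]; print(lab,[(round(ns[i]*1e3),round(gr[i],1)) for i in sorted(k)])
z=s['ee_pos'][2]-.0056; tn=s['ee_pos'][:2]@Y; ts=s['ee_pos'][:2]@X
p=prof(e,ts+np.arange(-.008,.0081,.004),0,z,ns); q=p[:,2]-p[:,0]
print('ears b-r', [(round((n-tn)*1e3),int(v)) for n,v in zip(ns,q) if 60<abs(n-tn)*1e3<90][::2])
```

```text
scene [(-329, np.float32(-11.1)), (-328, np.float32(-13.5)), (-327, np.float32(-14.0)), (-326, np.float32(-12.5)), (-325, np.float32(-9.3)), (-231, np.float32(8.4)), (-230, np.float32(11.6)), (-229, np.float32(13.7)), (-228, np.float32(13.4)), (-227, np.float32(10.8))]
top [(-366, np.float32(-15.4)), (-365, np.float32(-13.7)), (-333, np.float32(-15.6)), (-332, np.float32(-20.9)), (-331, np.float32(-21.3)), (-330, np.float32(-14.9)), (-234, np.float32(17.6)), (-233, np.float32(21.1)), (-232, np.float32(18.9)), (-231, np.float32(14.3))]
ears b-r [(-89, -33), (-87, -33), (-85, -33), (-83, -33), (-81, -33), (-79, -33), (-77, -33), (-75, -33), (-73, -33), (-71, -28), (-69, -13), (-67, 5), (-65, 14), (-63, 16), (-61, 16), (61, 16), (63, 15), (65, 15), (67, 16), (69, 15), (71, 16), (73, 16), (75, 16), (77, 13), (79, 0), (81, -17), (83, -29), (85, -34), (87, -34), (89, -33)]
```

```bash
python3 -m inch '[[0,0,20,0,0,0,0],[0,0,40,0,0,0,0],[0,0,52,0,0,0,0],[0,0,58,0,0,0,0],[0,0,60,0,0,0,0],[0,0,61,0,0,0,0],[0,0,61,0,0,0,0]]'; python3 -m inch '[[0,0,1,0,0,0,0],[0,0,2,0,0,0,0],[0,0,2,0,0,0,0]]';  python3 -m inch '[[0,0,1,0,0,0,0],[0,0,1,0,0,0,0],[0,0,1,0,0,0,0]]'
```

```text
time_s: 6.22
ee_pos: [0.4595, -0.2445, 0.0376]
ee_rot: [2.121, 2.317, 0.0]
wrist_force: [-0.5, 0.2, -3.1]
width: 0.0118
grip_force: 59.1
time_s: 6.6
ee_pos: [0.4592, -0.2443, 0.0352]
ee_rot: [-2.121, -2.317, 0.0]
wrist_force: [0.5, 0.5, -3.6]
width: 0.0113
grip_force: 59.1
time_s: 6.98
ee_pos: [0.4593, -0.2444, 0.0343]
ee_rot: [2.121, 2.317, 0.0]
wrist_force: [0.2, 0.2, -3.8]
width: 0.0113
grip_force: 59.1
```

```bash
python3 -m inch '[[0,0,0.5,0,0,0,0],[0,0,0.5,0,0,0,0],[0,0,0.5,0,0,0,0]]'; python3 -m inch '[[0,0,0.5,0,0,0,0],[0,0,0.5,0,0,0,0],[0,0,0.5,0,0,0,0]]';  python3 -m inch '[[0,0,0.5,0,0,0,0],[0,0,0.5,0,0,0,0],[0,0,0.5,0,0,0,0]]'
```

```text
time_s: 7.35
ee_pos: [0.4593, -0.2444, 0.0338]
ee_rot: [2.121, 2.317, 0.0]
wrist_force: [0.2, 0.0, -3.4]
width: 0.0113
grip_force: 59.1
time_s: 7.72
ee_pos: [0.4594, -0.2444, 0.0336]
ee_rot: [2.121, 2.317, 0.0]
wrist_force: [-2.9, 1.8, 5.3]
width: 0.0113
grip_force: 60.4
time_s: 8.1
ee_pos: [0.4594, -0.2444, 0.0336]
ee_rot: [2.121, 2.317, 0.0]
wrist_force: [-6.0, 2.8, 13.5]
width: 0.0114
grip_force: 61.8
```

```bash
python3 -m inch '[[0,0,-0.6,0,0,0,0],[0,0,-0.6,0,0,0,0],[0,0,-0.6,0,0,0,0]]'
python3 - <<'E'
from h import *
d=shot('top'); e=shot('scene')
a=cv2.resize(d['frame'][200:310,360:470],(440,440),interpolation=cv2.INTER_CUBIC)
b=cv2.resize(e['frame'][215:315,165:275],(360,327),interpolation=cv2.INTER_CUBIC); b=np.vstack([b,np.zeros((113,360,3),np.uint8)])
cv2.imwrite('pics/c3.png',np.hstack([a,b])[...,::-1])
s=arm.get_state(); print(s['wrist_force'],s['wrist_torque'])
E
```

```text
time_s: 8.48
ee_pos: [0.4593, -0.2444, 0.0336]
ee_rot: [2.121, 2.317, -0.0]
wrist_force: [-2.8, 1.3, 7.1]
width: 0.0113
grip_force: 60.7
[-2.34109345  1.59345167  5.35890955] [0.28952325 0.41537295 0.0277275 ]
```

View pics/c3.png

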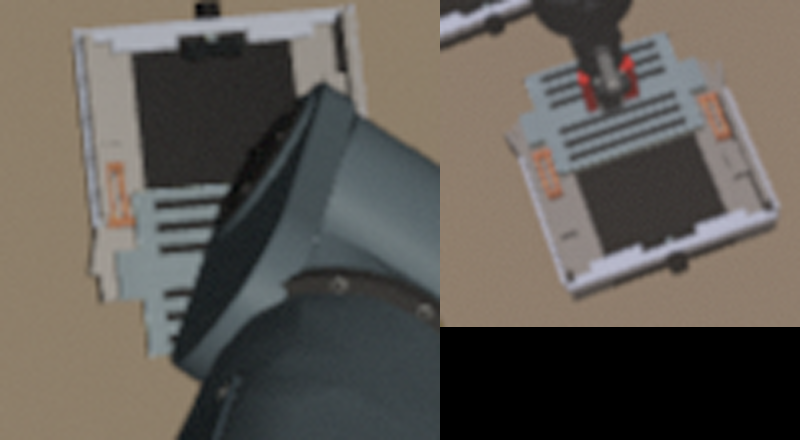

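The grille lies on the rails. In the top crop the +y ear is at (130,275), just short of the clip at (118,195). In the scene crop the ears at (530,125) and (700,75) are centred between the flared walls. I'll ease the downward press and slide along tool +y.

```bash
python3 -m inch '[[0,0,-0.4,0,0,0,0],[0,3,-0.4,0,0,0,0],[0,6,-0.4,0,0,0,0],[0,9,-0.4,0,0,0,0],[0,12,-0.4,0,0,0,0],[0,15,-0.4,0,0,0,0],[0,15,-0.4,0,0,0,0]]'; python3 -c "
from h import *; s=arm.get_state(); print(s['wrist_force'].round(1),s['wrist_torque'].round(2))"; python3 -m inch '[[0,3,0,0,0,0,0],[0,6,0,0,0,0,0],[0,8,0,0,0,0,0],[0,10,0,0,0,0,0],[0,10,0,0,0,0,0]]';python3 -c "
from h import *; s=arm.get_state(); print(s['wrist_force'].round(1),s['wrist_torque'].round(2))"
```

```text
time_s: 9.45
ee_pos: [0.4745, -0.243, 0.0337]
ee_rot: [2.121, 2.317, 0.0]
wrist_force: [1.0, 0.7, -3.8]
width: 0.0114
grip_force: 59.2
[ 1.   0.7 -3.8] [-0.    0.02  0.  ]
time_s: 10.07
ee_pos: [0.4843, -0.2421, 0.0338]
ee_rot: [2.121, 2.317, -0.0]
wrist_force: [-0.8, -0.1, -3.4]
width: 0.0115
grip_force: 59.2
[-0.8 -0.1 -3.4] [-0.01 -0.    0.03]
```

```bash
P='from h import *; s=arm.get_state(); print(s["wrist_force"].round(1),s["wrist_torque"].round(2))'; python3 -m inch '[[0,3,0.2,0,0,0,0],[0,6,0.2,0,0,0,0],[0,8,0.2,0,0,0,0],[0,10,0.2,0,0,0,0],[0,10,0.2,0,0,0,0]]'; python3 -c "$P"; python3 -m inch '[[0,3,0,0,0,0,0],[0,6,0,0,0,0,0],[0,8,0,0,0,0,0],[0,10,0,0,0,0,0],[0,10,0,0,0,0,0]]';python3 -c "$P"
```

```text
time_s: 10.7
ee_pos: [0.4944, -0.2413, 0.0336]
ee_rot: [2.121, 2.317, 0.0]
wrist_force: [0.2, 0.2, -2.3]
width: 0.0112
grip_force: 59.5
[ 0.2  0.2 -2.3] [ 0.09 -0.02 -0.02]
time_s: 11.32
ee_pos: [0.5034, -0.2403, 0.0336]
ee_rot: [-2.12, -2.316, 0.001]
wrist_force: [-6.6, -0.3, 3.6]
width: 0.0114
grip_force: 60.2
[-6.6 -0.3  3.6] [-0.1   0.81  0.01]
```

```bash
P='from h import *; s=arm.get_state(); print(s["wrist_force"].round(1),s["wrist_torque"].round(2))'; python3 -m inch '[[0,2,0,0,0,0,0],[0,4,0,0,0,0,0],[0,6,0,0,0,0,0],[0,8,0,0,0,0,0],[0,8,0,0,0,0,0]]'; python3 -c "$P"; python3 -m inch '[[0,2,0,0,0,0,0],[0,4,0,0,0,0,0],[0,6,0,0,0,0,0],[0,8,0,0,0,0,0],[0,8,0,0,0,0,0]]';python3 -c "$P"
```

```text
time_s: 11.95
ee_pos: [0.5115, -0.2396, 0.0336]
ee_rot: [-2.12, -2.316, 0.001]
wrist_force: [-5.8, 0.5, 3.2]
width: 0.0107
grip_force: 60.2
[-5.8  0.5  3.2] [-0.04  0.75 -0.02]
time_s: 12.58
ee_pos: [0.5196, -0.239, 0.0336]
ee_rot: [-2.12, -2.317, 0.001]
wrist_force: [-4.1, -0.1, 2.7]
width: 0.0115
grip_force: 60.1
[-4.1 -0.1  2.7] [-0.04  0.68  0.02]
```

```bash
P='from h import *; s=arm.get_state(); print(s["wrist_force"].round(1),s["wrist_torque"].round(2))'; python3 -m inch '[[0,1.5,0,0,0,0,0],[0,3,0,0,0,0,0],[0,4.5,0,0,0,0,0],[0,6,0,0,0,0,0],[0,6,0,0,0,0,0]]'; python3 -c "$P"; for i in 1; do python3 -m inch '[[0,1.5,0,0,0,0,0],[0,3,0,0,0,0,0],[0,4,0,0,0,0,0],[0,4,0,0,0,0,0]]';python3 -c "$P"; done
```

```text
time_s: 13.2
ee_pos: [0.5254, -0.2385, 0.0337]
ee_rot: [-2.12, -2.316, 0.001]
wrist_force: [-6.0, -0.7, 2.6]
width: 0.0118
grip_force: 60.2
[-6.  -0.7  2.6] [-0.07  0.78  0.05]
time_s: 13.7
ee_pos: [0.5293, -0.2381, 0.0336]
ee_rot: [-2.12, -2.316, 0.001]
wrist_force: [-7.0, -0.1, 2.8]
width: 0.0112
grip_force: 60.3
[-7.  -0.1  2.8] [-0.08  0.88  0.  ]
```

```bash
P='from h import *; s=arm.get_state(); print(s["wrist_force"].round(1),s["wrist_torque"].round(2))'; python3 -m inch '[[0,1,0,0,0,0,0],[0,2,0,0,0,0,0],[0,3,0,0,0,0,0],[0,3,0,0,0,0,0]]'; python3 -c "$P"
```

```text
time_s: 14.2
ee_pos: [0.5323, -0.2378, 0.0337]
ee_rot: [-2.12, -2.316, 0.001]
wrist_force: [-6.0, -0.2, 3.6]
width: 0.0111
grip_force: 60.3
[-6.  -0.2  3.6] [-0.04  0.87 -0.01]
```

```bash
python3 -m inch '[[0,1,0,0,0,0,0],[0,2,0,0,0,0,0],[0,2,0,0,0,0,0]]'|grep -E 'pos|force'; python3 -m inch '[[0,1,0,0,0,0,0],[0,2,0,0,0,0,0],[0,2,0,0,0,0,0]]'|grep -E 'pos|force'; python3 -m inch '[[0,1,0,0,0,0,0],[0,1,0,0,0,0,0]]'|grep -E 'pos|force';python3 -m inch '[[0,1,0,0,0,0,0],[0,1,0,0,0,0,0]]'|grep -E 'pos|force'
```

```text
ee_pos: [0.5343, -0.2377, 0.0337]
wrist_force: [-7.0, -0.8, 2.8]
grip_force: 60.3
ee_pos: [0.5363, -0.2375, 0.0337]
wrist_force: [-6.3, -0.1, 3.7]
grip_force: 60.3
ee_pos: [0.5372, -0.2374, 0.0337]
wrist_force: [-6.8, -0.1, 4.2]
grip_force: 60.3
ee_pos: [0.5382, -0.2373, 0.0337]
wrist_force: [-6.3, -0.2, 2.7]
grip_force: 60.3
```

```bash
python3 -m inch '[[0,1,0,0,0,0,0],[0,2,0,0,0,0,0],[0,2,0,0,0,0,0]]'|grep -E 'pos|force'; python3 -m inch '[[0,1,0,0,0,0,0],[0,2,0,0,0,0,0],[0,2,0,0,0,0,0]]'|grep -E 'pos|force'
```

```text
ee_pos: [0.5399, -0.2372, 0.0337]
wrist_force: [-10.3, -0.2, 5.7]
grip_force: 60.5
ee_pos: [0.5417, -0.237, 0.0337]
wrist_force: [-10.0, -1.7, 5.8]
grip_force: 60.7
```

```bash
python3 -m inch '[[0,1,0,0,0,0,0],[0,1,0,0,0,0,0]]'|grep -E 'pos|force'; python3 -m inch '[[0,1,0,0,0,0,0],[0,1,0,0,0,0,0]]'|grep -E 'pos|force'; python3 -m inch '[[0,1,0,0,0,0,0],[0,1,0,0,0,0,0]]'|grep -E 'pos|force'
```

```text
ee_pos: [0.5426, -0.2369, 0.0337]
wrist_force: [-12.2, -0.5, 6.1]
grip_force: 60.8
ee_pos: [0.5436, -0.2368, 0.0337]
wrist_force: [-11.2, -0.3, 7.0]
grip_force: 60.6
ee_pos: [0.5449, -0.2367, 0.0337]
wrist_force: [-8.9, -0.9, 5.9]
grip_force: 60.5
```

```bash
for i in 1; do python3 -m inch '[[0,0.5,0,0,0,0,0],[0,0.5,0,0,0,0,0]]'|grep -E 'pos|wrist'; python3 -m inch '[[0,0.5,0,0,0,0,0],[0,0.5,0,0,0,0,0]]'|grep -E 'pos|wrist'; python3 -m inch '[[0,0.5,0,0,0,0,0],[0,0.5,0,0,0,0,0]]'|grep -E 'pos|wrist'; done
```

```text
ee_pos: [0.5453, -0.2367, 0.0337]
wrist_force: [-10.5, -0.5, 6.3]
ee_pos: [0.5458, -0.2367, 0.0337]
wrist_force: [-9.6, -0.9, 6.5]
ee_pos: [0.5461, -0.2366, 0.0337]
wrist_force: [-11.7, -1.0, 7.5]
```

```bash
python3 -m inch '[[0,0.5,0,0,0,0,0],[0,0.5,0,0,0,0,0]]'|grep -E 'pos|wrist'; python3 -m inch '[[0,0.5,0,0,0,0,0],[0,0.5,0,0,0,0,0]]'|grep -E 'pos|wrist'
python3 - <<'E'
from h import *
d=shot('top'); e=shot('scene')
a=cv2.resize(d['frame'][200:290,365:465],(400,360),interpolation=cv2.INTER_CUBIC)
b=cv2.resize(e['frame'][225:315,170:270],(400,360),interpolation=cv2.INTER_CUBIC)
cv2.imwrite('pics/c4.png',np.hstack([a,b])[...,::-1])
E
```

```text
ee_pos: [0.5461, -0.2366, 0.0338]
wrist_force: [-13.2, -1.5, 9.9]
ee_pos: [0.5462, -0.2366, 0.0338]
wrist_force: [-17.1, -2.4, 12.2]
```

View pics/c4.png

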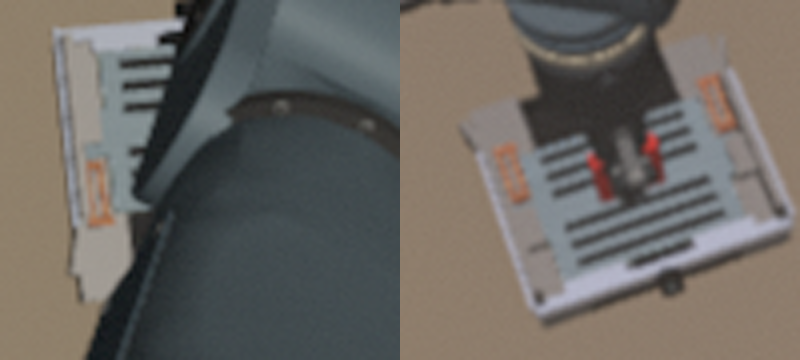

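The top crop shows the clip at (98,190) with the +y ear no longer in front of it. The scene crop shows the plate fully in, against the bumper at (660,255), with both copper clips visible at (508,175) and (716,103). Force now rises without travel, so it is at the end stop. I'll press a little more, then compare clip heights with the first pictures.

```bash
python3 -m inch '[[0,0.5,0,0,0,0,0],[0,0.5,0,0,0,0,0]]'|grep -E 'pos|wrist'
cat > clips.py <<'E'
from h import *
d0=dict(np.load('scene0.npz')); e=[shot('scene') for _ in range(4)]
def clips(fr,zs):
    hsv=cv2.cvtColor(fr,cv2.COLOR_RGB2HSV); roi=np.zeros((480,640),np.uint8); roi[235:300,185:262]=1
    m=roi&((hsv[...,0]>3)&(hsv[...,0]<13)&(hsv[...,1]>105)).astype(np.uint8)
    n,l,s,c=cv2.connectedComponentsWithStats(cv2.dilate(m,np.ones((3,3))))
    for i in range(1,n):
        if s[i,4]<40: continue
        k=(l==i)&(m>0); w=np.concatenate([cloud({**d0,'z_map':z})[k] for z in zs]); w=w[np.isfinite(w[:,2])]
        a=np.radians(5.1); t=w[:,0]*np.cos(a)+w[:,1]*np.sin(a); o=np.median(t)
        print(c[i].round(1),k.sum(),'z by quarter of length (mouth->in)',[round(1e3*np.median(w[q,2]),1) for q in (t<o-.01,(t>=o-.01)&(t<o),(t>=o)&(t<o+.01),t>=o+.01) if q.any()])
clips(d0['frame'],[d0['z_map']]); print('now'); clips(e[0]['frame'],[x['z_map'] for x in e])
E
python3 clips.py
```

```text
ee_pos: [0.5464, -0.2366, 0.0338]
wrist_force: [-19.0, -2.6, 14.5]
[249.4 249.9] 17 z by quarter of length (mouth->in) [np.float64(37.4), np.float64(36.7), np.float64(29.8), np.float64(30.3)]
now
[247.8 246.1] 10 z by quarter of length (mouth->in) [np.float64(34.9), np.float64(37.3), np.float64(33.4)]
```

```bash
python3 -m inch '[[0,0.6,-0.4,0,0,0,0],[0,0.6,-0.4,0,0,0,0]]'|grep -E 'pos|wrist'; python3 -m inch '[[0,-1.5,0,0,0,0,0],[0,-1.5,0,0,0,0,0]]'|grep -E 'pos|wrist';python3 -m inch '[[0,-1,0,0,0,0,0],[0,-1,0,0,0,0,0]]'|grep -E 'pos|wrist';python3 -m inch '[[0,-1,0,0,0,0,0],[0,-1,0,0,0,0,0]]'|grep -E 'pos|wrist'; python3 -m inch '[[0,-0.5,0,0,0,0,0],[0,-0.5,0,0,0,0,0]]'|grep -E 'pos|wrist'
```

```text
ee_pos: [0.5466, -0.2366, 0.0339]
wrist_force: [-22.4, -3.3, 12.1]
ee_pos: [0.5465, -0.2366, 0.0338]
wrist_force: [-10.6, -3.1, 3.8]
ee_pos: [0.5463, -0.2366, 0.0338]
wrist_force: [-6.2, -2.2, -0.1]
ee_pos: [0.5456, -0.2366, 0.0337]
wrist_force: [-5.6, -0.5, -0.9]
ee_pos: [0.5452, -0.2367, 0.0337]
wrist_force: [-6.1, -1.0, -3.9]
```

```bash
python3 -m inch '[[0,-0.5,0.2,0,0,0,0],[0,-0.5,0.2,0,0,0,0]]'|grep -E 'pos|wrist';python3 -m inch '[[0,-0.5,0,0,0,0,0],[0,-0.5,0,0,0,0,0]]'|grep -E 'pos|wrist'; python3 -m inch '[[0,-0.5,0,0,0,0,0],[0,-0.5,0,0,0,0,0]]'|grep -E 'pos|wrist'; python3 -c "from h import *; print(arm.get_state()['wrist_torque'])"
```

```text
ee_pos: [0.545, -0.2367, 0.0337]
wrist_force: [-4.6, -1.2, -2.8]
ee_pos: [0.5445, -0.2368, 0.0337]
wrist_force: [-4.0, -1.0, -3.6]
ee_pos: [0.5442, -0.2368, 0.0337]
wrist_force: [-2.6, -0.6, -6.2]
[-0.10699777  0.34561199  0.10684458]
```

```bash
python3 -m inch '[[0,-0.4,0.1,0,0,0,0],[0,-0.4,0.1,0,0,0,0]]'|grep -E 'pos|wrist';python3 -m inch '[[0,-0.4,0,0,0,0,0],[0,-0.4,0,0,0,0,0]]'|grep -E 'pos|wrist'; python3 -c "from h import *; print(arm.get_state()['wrist_torque'])"
```

```text
ee_pos: [0.5441, -0.2369, 0.0338]
wrist_force: [1.0, 0.1, -7.1]
ee_pos: [0.5441, -0.2369, 0.0338]
wrist_force: [4.9, 1.6, -8.3]
[ 0.29901659 -0.85820005  0.1164423 ]
```

```bash
python3 -m inch '[[0,0.6,0.1,0,0,0,0],[0,0.6,0.1,0,0,0,0]]'|grep -E 'pos|wrist'; python3 -m inch '[[0,0,0,0,0,0,30],[0,0,0,0,0,0,50],[0,0,0,0,0,0,60],[0,0,0,0,0,0,60],[0,0,0,0,0,0,60]]'; python3 -m inch '[[0,0,-20,0,0,0,60],[0,0,-70,0,0,0,60],[0,0,-120,0,0,0,60],[60,-60,-150,0,0,0,60],[100,-100,-150,0,0,0,60],[140,-140,-150,0,0,0,60],[180,-140,-150,0,0,0,60],[220,-140,-150,0,0,0,60],[250,-140,-150,0,0,0,60],[250,-140,-150,0,0,0,60]]'|grep -E 'pos|wrist'
```

```text
ee_pos: [0.5441, -0.2369, 0.0338]
wrist_force: [1.8, 1.0, -3.7]
time_s: 22.12
ee_pos: [0.5439, -0.2369, 0.0336]
ee_rot: [2.121, 2.317, -0.0]
wrist_force: [0.3, -0.3, -1.0]
width: 0.0512
grip_force: 0.0
ee_pos: [0.3823, 0.001, 0.1847]
wrist_force: [0.4, -0.2, 0.8]
```

```bash
python3 clips.py
python3 - <<'E'
from h import *
d=shot('top'); e=shot('scene'); save(d,'pics/tf.png')
a=cv2.resize(d['frame'][195:285,370:470],(400,360),interpolation=cv2.INTER_CUBIC)
b=cv2.resize(e['frame'][225:315,170:270],(400,360),interpolation=cv2.INTER_CUBIC)
cv2.imwrite('pics/c5.png',np.hstack([a,b])[...,::-1])
E
```

```text
[249.4 249.9] 17 z by quarter of length (mouth->in) [np.float64(37.4), np.float64(36.7), np.float64(29.8), np.float64(30.3)]
now
[249.5 249.8] 19 z by quarter of length (mouth->in) [np.float64(36.2), np.float64(36.6), np.float64(25.6), np.float64(31.5)]
```

View pics/c5.png

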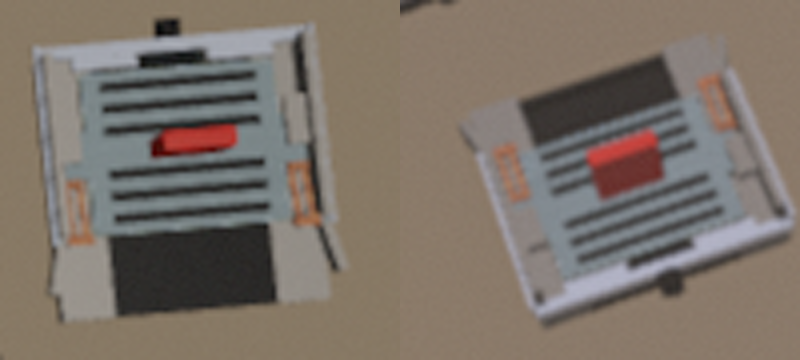

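View pics/tf.png

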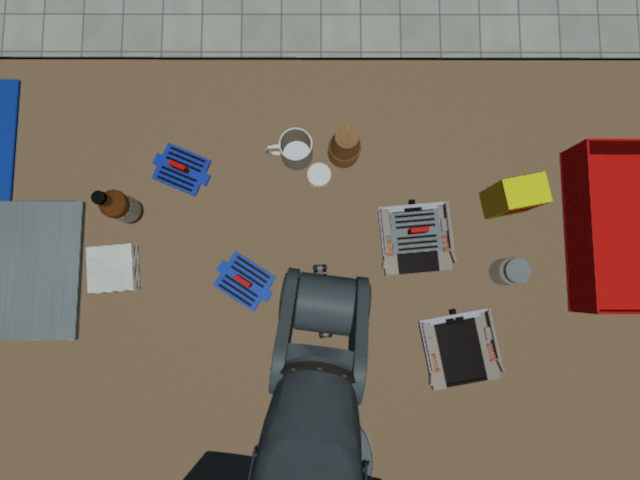

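The final pictures show the plate square in the tray, with the lug at (195,140) in the top crop. Both clips sit behind the ears at (78,210) and (304,192), and bystanders are unmoved. One last numeric check compares both clips with their empty "down" state.

Run:
```python
from h import *
for n in('scene','top'):
    d0=dict(np.load(n+'0.npz'))['frame'].astype(int); d=shot(n)['frame'].astype(int)
    rg=lambda f:np.clip(f[...,0]-f[...,2]-25,0,None)
    for lab,(u0,v0,u1,v1) in {'scene':{'L':(190,258,206,280),'R':(242,240,257,262)},'top':{'L':(384,236,396,260),'R':(438,231,452,254)}}[n].items():
        out=[]
        for f in(d0,d):
            g=rg(f)[v0:v1,u0:u1]; g=np.where(g>20,g,0); v,u=np.mgrid[v0:v1,u0:u1]; out+= [round((u*g).sum()/g.sum(),2),round((v*g).sum()/g.sum(),2)]
        print(n,lab,out,np.abs(d0-d)[v0:v1,u0:u1].mean().round(1))
```

```text
scene L [np.float64(197.27), np.float64(267.19), np.float64(197.31), np.float64(267.14)] 5.0
scene R [np.float64(248.78), np.float64(249.83), np.float64(248.81), np.float64(249.82)] 6.2
top L [np.float64(389.55), np.float64(250.08), np.float64(389.63), np.float64(249.4)] 8.6
top R [np.float64(445.51), np.float64(243.98), np.float64(445.46), np.float64(243.48)] 6.9
```

Both clips are back at their "down" pixels to within 0.1 px in the scene view, so I'm handing in.

```bash
python3 -c "
from plant import arm; print(arm.sign_off())"
```

```text
the job is handed in; nothing more can be done
None
```

The steel grille is back in the far tray, flat and square with both clips down behind its ears; the push peaked at about 23 N, the gripper has let go, nothing else looks moved, and the job is handed in.

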